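# Plug a row of pipe coupons for back purging

## Task

Get the four pipe coupons ready for purging: move the row of tapered purge plugs from the plug rack to the row of pipes, each into the top of the pipe of its own size and colour, so that the plugs end in the same order as the pipes. Seat every plug upright and fully home with its flange flat on the pipe's rim, let go of it, and leave the chipping hammer and the wire brush lying where they are.

Things in the scene. Friction and masses are not known exactly. Their poses are not given: they have to be found in the camera images.
- plug_yellow: yellow nylon purge plug, smallest of four, 80 g. Origin: on the axis, at the flange's underside; z up. In mm: nose z -36 to 0, tapers from 15 (tip) to 24.9 across; flange 40, z 0-6; round hub to grip 26, z 6-46; brass nipple to z 57. Starts upright, hollow nose over a pin (7.5 across, 25 tall; hole 10) of the aluminium plug rack (60 tall, 74 x 360, pins in a row 90 apart): lift straight up over 25.
- pipe_yellow: fixed upright steel pipe coupon, open top; in mm: 33.4 outside, bore 27.9, 44 deep, in a yellow clamp block (69 x 73, 33 tall). Origin: on the axis, under its foot; z up; rim at z 80 (120 over the bench), where the plug's flange rests. Four stand 90 apart in a row along this y on a steel channel (40 tall, 104 x 370), nearly parallel to the plug rack, nearer the robot or beyond.
- plug_green: green nylon purge plug, second smallest of four, 100 g. Origin: on the axis, at the flange's underside; z up. In mm: nose z -36 to 0, tapers from 20 (tip) to 33.6 across; flange 49, z 0-6; round hub to grip 26, z 6-46; brass nipple to z 57. Starts upright, hollow nose over a pin (7.5 across, 25 tall; hole 10) of the aluminium plug rack (60 tall, 74 x 360, pins in a row 90 apart): lift straight up over 25.
- pipe_green: fixed upright steel pipe coupon, open top; in mm: 42.2 outside, bore 36.6, 44 deep, in a green clamp block (78 x 73, 33 tall). Origin: on the axis, under its foot; z up; rim at z 80 (120 over the bench), where the plug's flange rests. Four stand 90 apart in a row along this y on a steel channel (40 tall, 104 x 370), nearly parallel to the plug rack, nearer the robot or beyond.
- plug_red: red nylon purge plug, second largest of four, 120 g. Origin: on the axis, at the flange's underside; z up. In mm: nose z -36 to 0, tapers from 24 (tip) to 39.8 across; flange 55, z 0-6; round hub to grip 26, z 6-46; brass nipple to z 57. Starts upright, hollow nose over a pin (7.5 across, 25 tall; hole 10) of the aluminium plug rack (60 tall, 74 x 360, pins in a row 90 apart): lift straight up over 25.
- pipe_red: fixed upright steel pipe coupon, open top; in mm: 48.3 outside, bore 42.8, 44 deep, in a red clamp block (84 x 73, 33 tall). Origin: on the axis, under its foot; z up; rim at z 80 (120 over the bench), where the plug's flange rests. Four stand 90 apart in a row along this y on a steel channel (40 tall, 104 x 370), nearly parallel to the plug rack, nearer the robot or beyond.
- plug_blue: blue nylon purge plug, largest of four, 160 g. Origin: on the axis, at the flange's underside; z up. In mm: nose z -36 to 0, tapers from 34 (tip) to 51.8 across; flange 67, z 0-6; round hub to grip 26, z 6-46; brass nipple to z 57. Starts upright, hollow nose over a pin (7.5 across, 25 tall; hole 10) of the aluminium plug rack (60 tall, 74 x 360, pins in a row 90 apart): lift straight up over 25.
- pipe_blue: fixed upright steel pipe coupon, open top; in mm: 60.3 outside, bore 54.8, 44 deep, in a blue clamp block (96 x 73, 33 tall). Origin: on the axis, under its foot; z up; rim at z 80 (120 over the bench), where the plug's flange rests. Four stand 90 apart in a row along this y on a steel channel (40 tall, 104 x 370), nearly parallel to the plug rack, nearer the robot or beyond.
- chipping_hammer: bystander: welder's chipping hammer lying on the bench at the right, coil-spring handle along its x, 255 mm long, 31 mm tall, dark steel head 130 mm across its y at the +x end. Origin on the bench, under the middle.
- wire_brush: bystander: wooden-handled wire brush lying on the bench at the left, 280 mm along its x, 26 mm wide, 38 mm tall. Origin on the bench, under the middle.
Things that resemble listed ones, but are neither listed nor needed, are in the scene too. What is shaped like the plug_red but purple is not meant.

How it is judged:
By the outcome, as a careful person would: the job done as asked, in the order asked, and still so for the second after the job is handed in, with the robot touching nothing.
It also fails if it takes over 90 s, if anything falls off the work surface, if the arm or the gripper's body presses on something with over 40 N, if the wrist force passes 120 N, or if a joint passes its speed limit or range.

## Robot

A 7-joint arm with a two-finger parallel gripper is mounted at the origin on the work surface. World frame = base frame: x ahead of the robot, y to its left, z up, the work surface at z = 0. Lengths are in m, angles in rad, forces in N, time in s.
With the tool pointing down it reaches from about 0.4 to 0.85 m from the base axis. Payload 10.4 kg.
Tool frame: the origin (TCP) lies midway between the tips of the shut fingers; the grasp point (between the pads) lies bot.grip_depth behind it (bot.grip_depth is the distance from the TCP to the grasp point, in m); z points along the fingers, y is the line along which they close (so a half turn about z gives the same grasp; the last joint's range is limited). The gripper opens to 87 mm and grips with 3 to 60 N. Pads are 19 mm wide; open, the fingers measure 117 mm over their backs; the gripper's body (75 mm by 190 mm) begins 51 mm behind the grasp point.
Start: joints at [1.157, 0.332, -0.065, 1.46, 0.022, 1.35, -0.088], TCP at [0.238, -0.578, 0.223] pointing down, gripper open.
Joint ranges: [-2.6, 2.6], [-0.5, 2.12], [-1.47, 1.34], [0.16, 2.42], [-1.27, 4.41], [0.06, 2.06], [-2.6, 2.6]. Speed limits (rad/s): [2.22, 2.22, 2.79, 2.79, 3.14, 3.14, 3.14].

## Interface

Orientations are given as a rotation vector (axis times angle).
In Python, from cell import bot gives the robot as it stands.
- The arm moves only by the tool arm_command, never from a script. Its argument "targets" is a list of rows, each an object with "grip": the opening, from -1 (shut) to 1 (fully open); "delta_pos": the shift along the tool's x, y, z in units of 40 mm (1.0 is 40 mm), a list of three; "roll": the turn about the tool's z in units of 5 degrees (1.0 is 5 degrees). In form: [{"grip": grip, "delta_pos": [dx, dy, dz], "roll": roll}, ...]. A call has exactly 8 rows; each row is the pose to reach, as a shift and turn from the pose commanded when the call began, along the tool's axes at that moment; what a row does not reach only later rows make up. A row lasts 1/12 s, in which the tool goes at most 41.7 mm and 7.16 degrees, less where a joint would pass 70% of its speed; a pose out of reach is approached as far as the arm can. A call with a gripper value outside its range is refused whole. The fingers move at their own pace and stop on an object; "squeeze" is the grip in N (left out, the last holds). Time passes only in rows, so rows that repeat a pose let the fingers close, or fill a call up. It gives the time, the measured TCP pose, the force, the opening and the grip force at its end, in the units of the state.
- bot.state(): the state, without advancing time (a new reading comes with each control period).
- bot.camera(name): name is "scene" or "top" or "wrist"; returns a dict with "frame" (400x640x3 uint8, blue, green, red), "depth" (400x640 float32, m along the optical axis (not along the pixel's ray), 0 where there is no reading), "fx", "fy", "cx", "cy" (pixels), "dist" ([k1, k2, p1, p2, k3] as OpenCV has them; the pictures are not rectified), "view" (4x4, takes a point from world to camera coordinates); the wrist camera has in their place "mount" (4x4, takes a point from camera to tool coordinates, whose origin is the TCP and whose axes are the flange's). Camera axes: x right, y up, looking along -z (the intrinsics and any distortion apply to the point x, -y, -z); pixel columns grow to the right and rows downward; lengths in m; the calibration is good to about 2 mm. A picture is of the moment at which its call begins: read the wrist's pose just before it.
- bot.hand_in(): hands the job in; it is judged then, once.
Trained networks look in a picture, given as the dict that the camera call returned (one of the last four; its "shot" number tells which), for a name from the list of things; names that differ only in an ending like _2 or _b are one class to them, and where a whole thing is asked for, a point or a joint stands for the part that bears it (a point fixed in the world has none). Each returns a list of dicts, best first, with "confidence" (0 to 1); they miss things now and then, are a little off and sometimes report something else, mostly with a low value. They report only what shows in the picture. A call takes as long as a camera call. They do not tell look-alikes from the thing itself.
- bot.masks_of(query, picture): "region" (400x640 bool, what is visible of it) and "box" ([left, top, width, height] in pixels, round what is visible of it).
The state is a dict: "time_s": time; "joint_positions": joint angles; "dq": joint speeds; "joint_torque": joint torques, N m; "tcp_pos": TCP position; "orientation": TCP orientation; "wrist_force": force on the tool from outside, world axes, zero at the start; "moment": the same for the moment, N m; "gripper_width": opening from 0.0 (shut) to 1.0 (fully open); "gripper_force": force on a finger pad.
Only numpy, scipy, OpenCV 4.12 (cv2) and the standard library are available. Lean on these libraries where they do the work, as an engineer would, in place of code of your own. Each camera call takes 0.05 s, during which the arm holds its last target. There are 200 camera calls.

## Working session

There is one attempt and no reset: what is moved stays moved. The work goes in short steps, Python scripts to look and compute and a tool call to move; the robot and the scene stay as the last step left them, time stands still between calls to the robot, and variables do not carry over. Pictures are saved under pics/ and viewed, at most 14 in all, crops included, and the job is handed in when it is done.

Besides the shell and the picture viewer there is one more tool, called after "Call:" in YAML: its name, and indented under it one key for each argument. arm_command: Moves the arm, as the interface text tells. Its arguments: {"type":"object","properties":{"targets":{"type":"array"},"squeeze":{"type":"number"}},"required":["targets"]}

```bash
mkdir -p pics; ls; python3 - <<'E'
from cell import bot
import cv2,numpy as np
s=bot.state();print({k:np.round(v,4).tolist() for k,v in s.items()},bot.grip_depth)
a=bot.camera("scene");b=bot.camera("top")
cv2.imwrite("pics/scene.png",a["frame"]);cv2.imwrite("pics/top.png",b["frame"])
for c in(a,b):print(c["fx"],c["cx"],c["cy"],c["dist"],np.round(c["view"],3).tolist())
E
```

```text
pics
{'time_s': 0.0, 'joint_positions': [1.1574, 0.3329, -0.0647, 1.4609, 0.0216, 1.3499, -0.0885], 'dq': [0.0005, -0.0005, -0.0002, 0.0007, 0.0015, -0.0005, 0.0], 'joint_torque': [0.001, -62.3275, 0.0249, -38.9887, -0.0614, 0.04, 0.0001], 'tcp_pos': [0.2379, -0.5775, 0.2218], 'orientation': [-3.0804, -0.6097, 0.0006], 'wrist_force': [0.2851, 0.7163, 0.3078], 'moment': [-0.0519, 0.0497, -0.0079], 'gripper_force': 0.0, 'gripper_width': 0.9993} 0.0187
425.47261319476405 321.00624129008366 200.15269232719683 [-0.0259811  0.         0.         0.         0.       ] [[-0.844, 0.536, 0.011, 0.42], [-0.417, -0.67, 0.614, 0.139], [0.336, 0.514, 0.789, -1.655], [0.0, 0.0, 0.0, 1.0]]
452.35759110262813 320.4445677042274 201.22106727351112 [0.01574145 0.         0.         0.         0.        ] [[-0.009, -1.0, -0.017, -0.008], [0.987, -0.012, 0.16, -0.487], [-0.16, -0.015, 0.987, -1.142], [0.0, 0.0, 0.0, 1.0]]
```

View pics/scene.png

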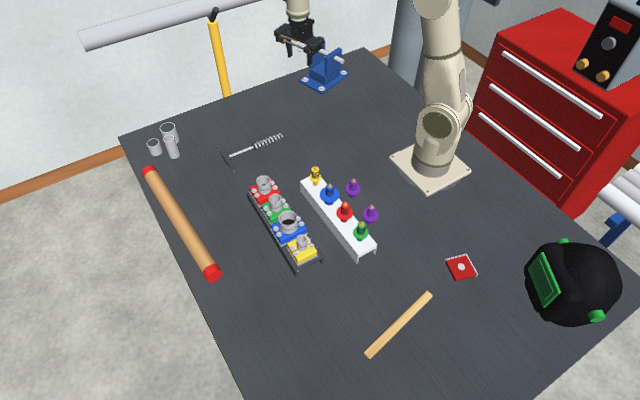

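View pics/top.png

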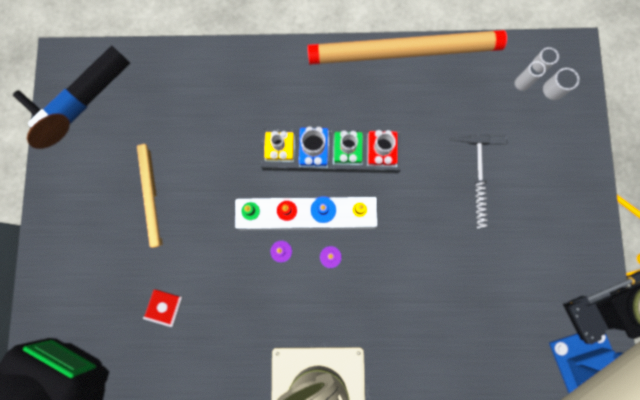

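The scene shows a white rack of plugs and the pipe row beyond it. In the top view:
- **Plugs:** green (250,211), red (286,211), blue (323,210) and yellow (360,209).
- **Pipes:** yellow (279,143), blue (314,143), green (349,145) and red (384,146).
- **Decoys:** the purple plugs at (281,251) and (330,257) stand on the bench, off the rack. The meant red plug is at (286,211), because it is red and on the rack.

Next I'll measure and make one confirming crop.

```bash
cat > h.py <<'E'
from cell import bot
import cv2,numpy as np
from scipy.spatial.transform import Rotation as R
def cloud(c,V):
    """world xyz per pixel; V = 4x4 camera->world"""
    h,w=c["depth"].shape; v,u=np.mgrid[:h,:w].astype(np.float32)
    K=np.array([[c["fx"],0,c["cx"]],[0,c["fy"],c["cy"]],[0,0,1]])
    p=cv2.undistortPoints(np.stack([u.ravel(),v.ravel()],1)[:,None],K,np.array(c["dist"]))[:,0].reshape(h,w,2)
    d=c["depth"];P=np.stack([p[...,0]*d,-p[...,1]*d,-d,np.ones_like(d)],-1)
    return (P@V.T)[...,:3]
PL=dict(green=(250,211),red=(286,211),blue=(323,210),yellow=(360,209))
PI=dict(yellow=(279,143),blue=(314,143),green=(349,145),red=(384,146))
def top():
    c=bot.camera("top");return c,cloud(c,np.linalg.inv(c["view"]))
def circ(P,uv,z,tol=.003,r=20):
    u,v=uv;Q=P[v-r:v+r,u-r:u+r].reshape(-1,3)
    Q=Q[abs(Q[:,2]-z)<tol]
    (x,y),rad=cv2.minEnclosingCircle(Q[:,:2].astype(np.float32)*1000) if len(Q) else ((0,0),0)
    return x,y,rad,len(Q)
E
python3 - <<'E'
from h import *
cs=[top() for _ in range(4)];P=np.median([p for _,p in cs],0);c=cs[-1][0]
np.save("P.npy",P)
for n,(u,v) in PL.items():
    print("plug",n,"z hist",np.histogram(P[v-15:v+15,u-15:u+15,2],np.arange(.05,.166,.004))[0], np.round(circ(P,(u,v),.102,.0035),1),np.round(circ(P,(u,v),.142,.004),1))
for n,(u,v) in PI.items():
    print("pipe",n,np.histogram(P[v-17:v+17,u-17:u+17,2],np.arange(.07,.136,.004))[0],np.round(circ(P,(u,v),.12,.003,17),1))
cv2.imwrite("pics/crop.png",cv2.resize(c["frame"][115:270,225:415],None,fx=4,fy=3.8,interpolation=cv2.INTER_CUBIC))
E
```

```text
plug green z hist [  0  40 432   5   0   0   0   0   0   0   0   3 130  44   3   0   8   4
   1   4   6   3  45  37   6   6   0   0] [454.4 160.5  24.1 171. ] [454.4 160.7  13.   82. ]
plug red z hist [  0  39 378   8   0   0   0   0   0   0   0   2 172  91   4   2   1   7
   1   4   3   1  55  29   4   9   0   0] [454.8  70.7  27.2 261. ] [454.9  70.4  13.   84. ]
plug blue z hist [  0  17 214   4   0   0   0   0   0   0   0   2 320 138   2   1   2   4
   2   2   3   3  51  30   6   7   0   0] [454.8 -19.6  33.3 453. ] [454.5 -19.2  13.   81. ]
plug yellow z hist [  0  44 513  16   0   0   0   0   0   0   0   0  51  36   3   1   4   3
   1   3   2   5  48  35   5   9   0   0] [ 454.7 -109.3   19.6   87. ] [ 454.8 -109.3   13.2   83. ]
pipe yellow [408  88  60   9  13   7  17  13  10  11   9  15  42   0   0   0] [629.9  94.2  16.5  50. ]
pipe blue [319 245  48  20  25  11  22  18  26  17  21  37  71   1   0   0] [627.    4.   30.2  86. ]
pipe green [422 143  60  13  16   9  15  16  11  17  12  25  49   0   0   0] [624.1 -85.4  21.   62. ]
pipe red [401 176  62  24  15  18  12  23  17  21  11  27  57   0   0   0] [ 621.1 -175.7   23.9   65. ]
```

View pics/crop.png

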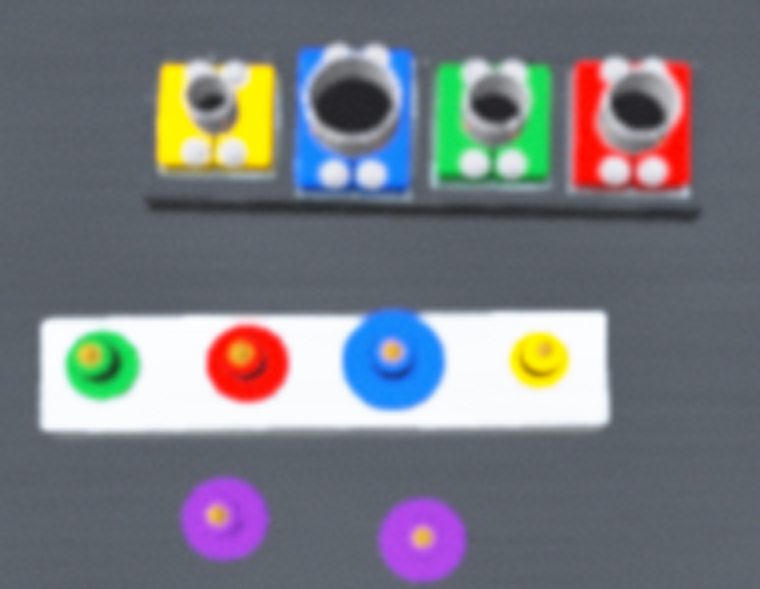

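The crop confirms it: four plugs on the white rack in the order green, red, blue, yellow, and the purple ones off the rack. The circle fits agree to better than 1 mm, and their radii match the sizes given. First I'll go above the yellow plug.

Call:
arm_command:
  targets:
    - {"grip":0.5,"delta_pos":[0.6,-0.55,-0.5],"roll":0.56}
    - {"grip":0.5,"delta_pos":[1.2,-1.1,-1.0],"roll":1.12}
    - {"grip":0.5,"delta_pos":[1.8,-1.65,-1.2],"roll":1.68}
    - {"grip":0.5,"delta_pos":[2.4,-2.2,-1.2],"roll":2.24}
    - {"grip":0.5,"delta_pos":[3.0,-2.75,-1.2],"roll":2.8}
    - {"grip":0.5,"delta_pos":[3.6,-3.3,-1.2],"roll":3.36}
    - {"grip":0.5,"delta_pos":[4.2,-3.85,-1.2],"roll":3.92}
    - {"grip":0.5,"delta_pos":[4.74,-4.38,-1.2],"roll":4.478}

```text
time_s: 0.97
tcp_pos: [0.3474, -0.3418, 0.2707]
orientation: [3.141, -0.003, 0.0]
wrist_force: [0.7, -0.7, -0.1]
gripper_width: 0.751
gripper_force: 0.0
```

Call:
arm_command:
  targets:
    - {"grip":0.4,"delta_pos":[0.4,-0.83,0],"roll":0}
    - {"grip":0.4,"delta_pos":[0.8,-1.66,0],"roll":0}
    - {"grip":0.4,"delta_pos":[1.2,-2.5,0],"roll":0}
    - {"grip":0.4,"delta_pos":[1.6,-3.4,0],"roll":0}
    - {"grip":0.4,"delta_pos":[2.0,-4.2,0],"roll":0}
    - {"grip":0.4,"delta_pos":[2.4,-5.0,0],"roll":0}
    - {"grip":0.4,"delta_pos":[2.68,-5.81,0],"roll":0}
    - {"grip":0.4,"delta_pos":[2.68,-5.81,0],"roll":0}

```text
time_s: 1.63
tcp_pos: [0.4558, -0.1042, 0.2709]
orientation: [-3.14, -0.014, -0.002]
wrist_force: [-0.0, 1.4, -0.3]
gripper_width: 0.698
gripper_force: 0.0
```

```bash
python3 - <<'E'
from h import *
c=bot.camera("wrist");s=bot.state();print(s["tcp_pos"],s["orientation"])
T=np.eye(4);T[:3,:3]=R.from_rotvec(s["orientation"]).as_matrix();T[:3,3]=s["tcp_pos"]
P=cloud(c,T@c["mount"])
hsv=cv2.cvtColor(c["frame"],cv2.COLOR_BGR2HSV)
m=(abs(hsv[...,0].astype(int)-28)<7)&(hsv[...,1]>120)
for z,t in((.142,.003),(.102,.003)):
    Q=P[m&(abs(P[...,2]-z)<t)];print(z,len(Q), cv2.minEnclosingCircle(Q[:,:2].astype(np.float32)*1000) if len(Q) else 0, np.median(Q[:,2]))
cv2.imwrite("pics/w1.png",c["frame"])
E
```

```text
[ 0.45479721 -0.10767157  0.27075692] [-3.14124985e+00 -1.01979828e-02 -9.74595585e-04]
0.142 154 ((455.4179382324219, -31.058256149291992), 92.62057495117188) 0.14090042639704287
0.102 173 ((456.0142517089844, -112.00806427001953), 19.11775779724121) 0.1011225625845284
```

View pics/w1.png

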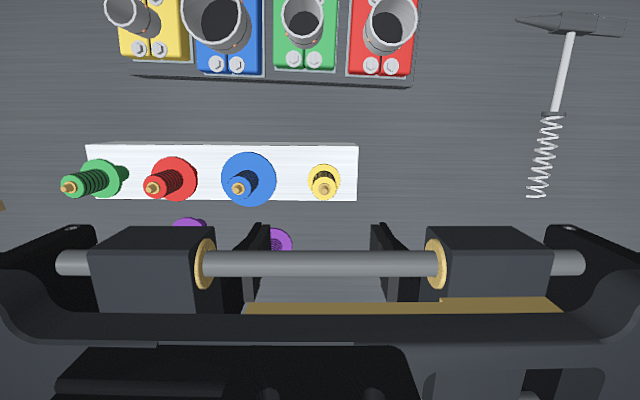

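The wrist view shows yellow at (322,182), between the fingers at about x 315. I'll descend partway and let the arm settle.

Call:
arm_command:
  targets:
    - {"grip":0.4,"delta_pos":[0,0,0.8],"roll":0}
    - {"grip":0.4,"delta_pos":[0,0,1.6],"roll":0}
    - {"grip":0.4,"delta_pos":[0,0,2.3],"roll":0}
    - {"grip":0.4,"delta_pos":[0,0,2.3],"roll":0}
    - {"grip":0.4,"delta_pos":[0,0,2.3],"roll":0}
    - {"grip":0.4,"delta_pos":[0,0,2.3],"roll":0}
    - {"grip":0.4,"delta_pos":[0,0,2.3],"roll":0}
    - {"grip":0.4,"delta_pos":[0,0,2.3],"roll":0}

```text
time_s: 2.35
tcp_pos: [0.4548, -0.1116, 0.1803]
orientation: [3.141, -0.0, 0.004]
wrist_force: [0.1, -0.5, -0.2]
gripper_width: 0.701
gripper_force: 0.0
```

```bash
python3 - <<'E'
from h import *
s=bot.state();print(s["tcp_pos"],s["orientation"],s["dq"])
E
```

```text
[ 0.45477988 -0.11164526  0.18025387] [ 3.14059934e+00 -4.20561857e-04  4.05061775e-03] [-0.00239569  0.00456376 -0.00317817  0.01041009  0.00181106 -0.00622011
 -0.0023965 ]
```

Call:
arm_command:
  targets:
    - {"grip":0.4,"delta_pos":[0,-0.055,0.4],"roll":0}
    - {"grip":0.4,"delta_pos":[0,-0.055,0.8],"roll":0}
    - {"grip":0.4,"delta_pos":[0,-0.055,1.2],"roll":0}
    - {"grip":0.4,"delta_pos":[0,-0.055,1.6],"roll":0}
    - {"grip":0.4,"delta_pos":[0,-0.055,1.82],"roll":0}
    - {"grip":0.4,"delta_pos":[0,-0.055,1.82],"roll":0}
    - {"grip":0.4,"delta_pos":[0,-0.055,1.82],"roll":0}
    - {"grip":0.4,"delta_pos":[0,-0.055,1.82],"roll":0}

```text
time_s: 3.02
tcp_pos: [0.4547, -0.1092, 0.1069]
orientation: [3.141, -0.0, 0.003]
wrist_force: [0.2, -0.4, -0.5]
gripper_width: 0.701
gripper_force: 0.0
```

Call:
arm_command:
  targets:
    - {"grip":-0.6,"delta_pos":[0,0,0],"roll":0}
    - {"grip":-0.6,"delta_pos":[0,0,0],"roll":0}
    - {"grip":-0.6,"delta_pos":[0,0,0],"roll":0}
    - {"grip":-0.6,"delta_pos":[0,0,0],"roll":0}
    - {"grip":-0.6,"delta_pos":[0,0,0],"roll":0}
    - {"grip":-0.6,"delta_pos":[0,0,0],"roll":0}
    - {"grip":-0.6,"delta_pos":[0,0,0],"roll":0}
    - {"grip":-0.6,"delta_pos":[0,0,0],"roll":0}
  squeeze: 25

```text
time_s: 3.68
tcp_pos: [0.4539, -0.1091, 0.1057]
orientation: [3.142, -0.0, 0.0]
wrist_force: [0.5, 0.2, 0.1]
gripper_width: 0.293
gripper_force: 24.9
```

Call:
arm_command:
  targets:
    - {"grip":-0.6,"delta_pos":[0,0,-0.7],"roll":0}
    - {"grip":-0.6,"delta_pos":[0,0,-1.4],"roll":0}
    - {"grip":-0.6,"delta_pos":[0,0,-2.1],"roll":0}
    - {"grip":-0.6,"delta_pos":[0,0,-2.9],"roll":0}
    - {"grip":-0.6,"delta_pos":[0.2,-0.2,-3.7],"roll":0}
    - {"grip":-0.6,"delta_pos":[0.7,-0.8,-4.0],"roll":0}
    - {"grip":-0.6,"delta_pos":[1.3,-1.5,-4.0],"roll":0}
    - {"grip":-0.6,"delta_pos":[1.8,-2.1,-4.0],"roll":0}

```text
time_s: 4.35
tcp_pos: [0.5273, -0.0238, 0.267]
orientation: [3.141, -0.002, 0.004]
wrist_force: [-1.1, 0.7, -1.1]
gripper_width: 0.294
gripper_force: 24.9
```

Call:
arm_command:
  targets:
    - {"grip":-0.6,"delta_pos":[0.5,-0.6,0],"roll":0}
    - {"grip":-0.6,"delta_pos":[1.0,-1.2,0],"roll":0}
    - {"grip":-0.6,"delta_pos":[1.5,-1.8,0],"roll":0}
    - {"grip":-0.6,"delta_pos":[2.1,-2.4,0],"roll":0}
    - {"grip":-0.6,"delta_pos":[2.58,-2.99,0],"roll":0}
    - {"grip":-0.6,"delta_pos":[2.58,-2.99,0.5],"roll":0}
    - {"grip":-0.6,"delta_pos":[2.58,-2.99,1.0],"roll":0}
    - {"grip":-0.6,"delta_pos":[2.58,-2.99,1.5],"roll":0}

```text
time_s: 5.02
tcp_pos: [0.6292, 0.0953, 0.2044]
orientation: [-3.141, -0.002, 0.001]
wrist_force: [0.1, 0.3, -1.0]
gripper_width: 0.295
gripper_force: 24.9
```

Call:
arm_command:
  targets:
    - {"grip":-0.6,"delta_pos":[0,0,0],"roll":0}
    - {"grip":-0.6,"delta_pos":[0,0,0],"roll":0}
    - {"grip":-0.6,"delta_pos":[0,0,0],"roll":0}
    - {"grip":-0.6,"delta_pos":[0,0,0],"roll":0}
    - {"grip":-0.6,"delta_pos":[0,0,0],"roll":0}
    - {"grip":-0.6,"delta_pos":[0,0,0],"roll":0}
    - {"grip":-0.6,"delta_pos":[0,0,0],"roll":0}
    - {"grip":-0.6,"delta_pos":[0,0,0],"roll":0}

```text
time_s: 5.68
tcp_pos: [0.6291, 0.0945, 0.2061]
orientation: [3.141, -0.0, 0.001]
wrist_force: [0.1, 0.5, -1.1]
gripper_width: 0.291
gripper_force: 24.9
```

```bash
python3 - <<'E'
from h import *
s=bot.state();print(s["tcp_pos"],s["orientation"])
c=bot.camera("wrist");cv2.imwrite("pics/w2.png",c["frame"])
E
```

```text
[0.62914606 0.09450354 0.20605346] [ 3.14148991e+00 -9.42735268e-05  7.46064534e-04]
```

View pics/w2.png

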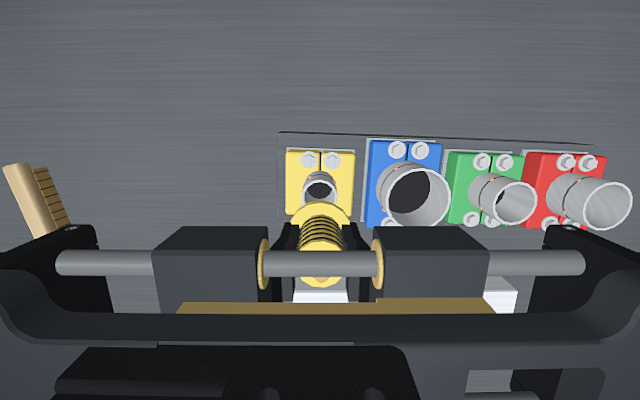

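The yellow plug is lined up over the yellow pipe, with the plug at (322,245) and the bore at (318,188). Now I'll insert it.

Call:
arm_command:
  targets:
    - {"grip":-0.6,"delta_pos":[0,0,0.4],"roll":0}
    - {"grip":-0.6,"delta_pos":[0,0,0.7],"roll":0}
    - {"grip":-0.6,"delta_pos":[0,0,1.0],"roll":0}
    - {"grip":-0.6,"delta_pos":[0,0,1.3],"roll":0}
    - {"grip":-0.6,"delta_pos":[0,0,1.5],"roll":0}
    - {"grip":-0.6,"delta_pos":[0,0,1.7],"roll":0}
    - {"grip":-0.6,"delta_pos":[0,0,1.85],"roll":0}
    - {"grip":-0.6,"delta_pos":[0,0,1.93],"roll":0}

```text
time_s: 6.4
tcp_pos: [0.6292, 0.0947, 0.1294]
orientation: [3.141, 0.0, 0.001]
wrist_force: [-10.5, -2.7, 28.0]
gripper_width: 0.287
gripper_force: 25.0
```

Call:
arm_command:
  targets:
    - {"grip":-0.6,"delta_pos":[0,0,0],"roll":0}
    - {"grip":-0.6,"delta_pos":[0,0,0],"roll":0}
    - {"grip":-0.6,"delta_pos":[0,0,0],"roll":0}
    - {"grip":-0.6,"delta_pos":[0,0,0],"roll":0}
    - {"grip":-0.6,"delta_pos":[0,0,0],"roll":0}
    - {"grip":-0.6,"delta_pos":[0,0,0],"roll":0}
    - {"grip":-0.6,"delta_pos":[0,0,0],"roll":0}
    - {"grip":-0.6,"delta_pos":[0,0,0],"roll":0}

```text
time_s: 7.07
tcp_pos: [0.6293, 0.0948, 0.1296]
orientation: [3.142, 0.0, 0.002]
wrist_force: [-3.7, 0.4, 6.6]
gripper_width: 0.289
gripper_force: 25.0
```

Call:
arm_command:
  targets:
    - {"grip":0.3,"delta_pos":[0,0,0],"roll":0}
    - {"grip":0.3,"delta_pos":[0,0,0],"roll":0}
    - {"grip":0.3,"delta_pos":[0,0,0],"roll":0}
    - {"grip":0.3,"delta_pos":[0,0,0],"roll":0}
    - {"grip":0.3,"delta_pos":[0,0,-0.6],"roll":0}
    - {"grip":0.3,"delta_pos":[0,0,-1.4],"roll":0}
    - {"grip":0.3,"delta_pos":[0,0,-2.2],"roll":0}
    - {"grip":0.3,"delta_pos":[0,0,-2.6],"roll":0}

```text
time_s: 7.73
tcp_pos: [0.6301, 0.095, 0.2366]
orientation: [-3.141, -0.0, -0.007]
wrist_force: [0.8, -0.5, 0.8]
gripper_width: 0.643
gripper_force: 0.0
```

Call:
arm_command:
  targets:
    - {"grip":0.4,"delta_pos":[-0.6,0.4,0],"roll":0}
    - {"grip":0.4,"delta_pos":[-1.3,0.85,0],"roll":0}
    - {"grip":0.4,"delta_pos":[-2.0,1.3,0],"roll":0}
    - {"grip":0.4,"delta_pos":[-2.7,1.8,0],"roll":0}
    - {"grip":0.4,"delta_pos":[-3.4,2.25,0],"roll":0}
    - {"grip":0.4,"delta_pos":[-4.0,2.6,0],"roll":0}
    - {"grip":0.4,"delta_pos":[-4.365,2.855,0],"roll":0}
    - {"grip":0.4,"delta_pos":[-4.365,2.855,0.5],"roll":0}

```text
time_s: 8.4
tcp_pos: [0.4541, -0.0223, 0.2155]
orientation: [3.138, -0.006, 0.008]
wrist_force: [1.5, 0.3, 0.1]
gripper_width: 0.699
gripper_force: 0.0
```

Call:
arm_command:
  targets:
    - {"grip":0.4,"delta_pos":[0,0,0.3],"roll":0}
    - {"grip":0.4,"delta_pos":[0,0,0.6],"roll":0}
    - {"grip":0.4,"delta_pos":[0,0,0.6],"roll":0}
    - {"grip":0.4,"delta_pos":[0,0,0.6],"roll":0}
    - {"grip":0.4,"delta_pos":[0,0,0.6],"roll":0}
    - {"grip":0.4,"delta_pos":[0,0,0.6],"roll":0}
    - {"grip":0.4,"delta_pos":[0,0,0.6],"roll":0}
    - {"grip":0.4,"delta_pos":[0,0,0.6],"roll":0}

```text
time_s: 9.07
tcp_pos: [0.4548, -0.0197, 0.189]
orientation: [3.141, 0.0, 0.001]
wrist_force: [-0.9, 0.4, 0.7]
gripper_width: 0.7
gripper_force: 0.0
```

```bash
python3 - <<'E'
from h import *
s=bot.state();print(s["tcp_pos"],s["orientation"])
c,P=top();cv2.imwrite("pics/t2.png",cv2.resize(c["frame"][100:270,225:415],None,fx=4,fy=3.5))
print(circ(P,PI["yellow"],.126,.003,20),circ(P,(PI["yellow"][0],138),.166,.004,20), circ(P,(PI["yellow"][0],138),.177,.004,20))
E
```

```text
[ 0.45475773 -0.01965873  0.18900984] [3.14143728e+00 7.02263991e-05 1.23858295e-03]
(629.04296875, 93.59815216064453, 19.633895874023438, 68) (629.8252563476562, 93.28839111328125, 13.048182487487793, 77) (629.3618774414062, 92.98255920410156, 3.8046698570251465, 9)
```

View pics/t2.png

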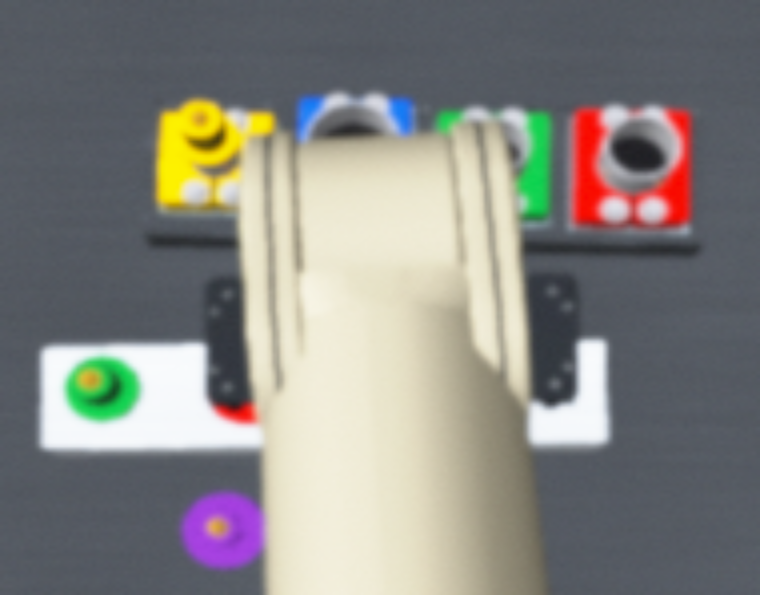

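The yellow plug (top view at about (205,130) of the crop) stands upright in its pipe. Its flange top measures about 0.126 and its hub top about 0.166, so it is seated. Blue is next.

Call:
arm_command:
  targets:
    - {"grip":0.4,"delta_pos":[0,0,0.5],"roll":0}
    - {"grip":0.4,"delta_pos":[0,0,1.0],"roll":0}
    - {"grip":0.4,"delta_pos":[0,0,1.5],"roll":0}
    - {"grip":0.4,"delta_pos":[0,0,1.9],"roll":0}
    - {"grip":0.4,"delta_pos":[0,0,2.05],"roll":0}
    - {"grip":0.4,"delta_pos":[0,0,2.05],"roll":0}
    - {"grip":-0.6,"delta_pos":[0,0,2.05],"roll":0}
    - {"grip":-0.6,"delta_pos":[0,0,2.05],"roll":0}

```text
time_s: 9.78
tcp_pos: [0.4552, -0.0197, 0.1077]
orientation: [3.141, 0.0, 0.003]
wrist_force: [-0.8, -0.6, 0.2]
gripper_width: 0.618
gripper_force: 0.0
```

Call:
arm_command:
  targets:
    - {"grip":-0.6,"delta_pos":[0,0,0],"roll":0}
    - {"grip":-0.6,"delta_pos":[0,0,0],"roll":0}
    - {"grip":-0.6,"delta_pos":[0,0,0],"roll":0}
    - {"grip":-0.6,"delta_pos":[0,0,0],"roll":0}
    - {"grip":-0.6,"delta_pos":[0,0,0],"roll":0}
    - {"grip":-0.6,"delta_pos":[0,0,0],"roll":0}
    - {"grip":-0.6,"delta_pos":[0,0,0],"roll":0}
    - {"grip":-0.6,"delta_pos":[0,0,0],"roll":0}

```text
time_s: 10.45
tcp_pos: [0.4546, -0.0197, 0.1067]
orientation: [3.141, 0.0, 0.0]
wrist_force: [-0.2, -0.2, 2.0]
gripper_width: 0.292
gripper_force: 24.9
```

Call:
arm_command:
  targets:
    - {"grip":-0.6,"delta_pos":[0,0,-0.7],"roll":0}
    - {"grip":-0.6,"delta_pos":[0,0,-1.4],"roll":0}
    - {"grip":-0.6,"delta_pos":[0,0,-2.1],"roll":0}
    - {"grip":-0.6,"delta_pos":[0,0,-2.9],"roll":0}
    - {"grip":-0.6,"delta_pos":[0.2,0,-3.7],"roll":0}
    - {"grip":-0.6,"delta_pos":[0.7,-0.1,-4.0],"roll":0}
    - {"grip":-0.6,"delta_pos":[1.4,-0.2,-4.0],"roll":0}
    - {"grip":-0.6,"delta_pos":[2.1,-0.3,-4.0],"roll":0}

```text
time_s: 11.12
tcp_pos: [0.5398, -0.0079, 0.2677]
orientation: [3.14, -0.002, 0.003]
wrist_force: [-0.3, 0.2, -1.6]
gripper_width: 0.293
gripper_force: 24.9
```

Call:
arm_command:
  targets:
    - {"grip":-0.6,"delta_pos":[0.6,-0.1,0],"roll":0}
    - {"grip":-0.6,"delta_pos":[1.2,-0.2,0],"roll":0}
    - {"grip":-0.6,"delta_pos":[1.8,-0.295,0],"roll":0}
    - {"grip":-0.6,"delta_pos":[2.21,-0.295,0.2],"roll":0}
    - {"grip":-0.6,"delta_pos":[2.21,-0.295,0.8],"roll":0}
    - {"grip":-0.6,"delta_pos":[2.21,-0.295,1.4],"roll":0}
    - {"grip":-0.6,"delta_pos":[2.21,-0.295,1.5],"roll":0}
    - {"grip":-0.6,"delta_pos":[2.21,-0.295,1.5],"roll":0}

```text
time_s: 11.78
tcp_pos: [0.6257, 0.0039, 0.2046]
orientation: [3.142, 0.0, -0.006]
wrist_force: [-0.2, 0.1, -1.1]
gripper_width: 0.291
gripper_force: 24.9
```

Call:
arm_command:
  targets:
    - {"grip":-0.6,"delta_pos":[0,0,0],"roll":0}
    - {"grip":-0.6,"delta_pos":[0,0,0],"roll":0}
    - {"grip":-0.6,"delta_pos":[0,0,0],"roll":0}
    - {"grip":-0.6,"delta_pos":[0,0,0],"roll":0}
    - {"grip":-0.6,"delta_pos":[0,0,0],"roll":0}
    - {"grip":-0.6,"delta_pos":[0,0,0],"roll":0}
    - {"grip":-0.6,"delta_pos":[0,0,0],"roll":0}
    - {"grip":-0.6,"delta_pos":[0,0,0],"roll":0}

```text
time_s: 12.45
tcp_pos: [0.6268, 0.0041, 0.2066]
orientation: [3.141, -0.0, 0.0]
wrist_force: [-0.8, 0.3, -0.7]
gripper_width: 0.289
gripper_force: 24.9
```

Call:
arm_command:
  targets:
    - {"grip":-0.6,"delta_pos":[0,0,0.4],"roll":0}
    - {"grip":-0.6,"delta_pos":[0,0,0.7],"roll":0}
    - {"grip":-0.6,"delta_pos":[0,0,1.0],"roll":0}
    - {"grip":-0.6,"delta_pos":[0,0,1.3],"roll":0}
    - {"grip":-0.6,"delta_pos":[0,0,1.5],"roll":0}
    - {"grip":-0.6,"delta_pos":[0,0,1.7],"roll":0}
    - {"grip":-0.6,"delta_pos":[0,0,1.85],"roll":0}
    - {"grip":-0.6,"delta_pos":[0,0,1.92],"roll":0}

```text
time_s: 13.12
tcp_pos: [0.6269, 0.0043, 0.1303]
orientation: [3.141, 0.0, -0.0]
wrist_force: [-11.8, -1.2, 24.8]
gripper_width: 0.291
gripper_force: 25.0
```

Call:
arm_command:
  targets:
    - {"grip":-0.6,"delta_pos":[0,0,0],"roll":0}
    - {"grip":-0.6,"delta_pos":[0,0,0],"roll":0}
    - {"grip":-0.6,"delta_pos":[0,0,0],"roll":0}
    - {"grip":-0.6,"delta_pos":[0,0,0],"roll":0}
    - {"grip":-0.6,"delta_pos":[0,0,0],"roll":0}
    - {"grip":-0.6,"delta_pos":[0,0,0],"roll":0}
    - {"grip":-0.6,"delta_pos":[0,0,0],"roll":0}
    - {"grip":-0.6,"delta_pos":[0,0,0],"roll":0}

```text
time_s: 13.78
tcp_pos: [0.6272, 0.0043, 0.1304]
orientation: [-3.142, -0.0, -0.002]
wrist_force: [-2.6, 0.6, 5.0]
gripper_width: 0.294
gripper_force: 25.0
```

Call:
arm_command:
  targets:
    - {"grip":0.3,"delta_pos":[0,0,0],"roll":0}
    - {"grip":0.3,"delta_pos":[0,0,0],"roll":0}
    - {"grip":0.3,"delta_pos":[0,0,0],"roll":0}
    - {"grip":0.3,"delta_pos":[0,0,0],"roll":0}
    - {"grip":0.3,"delta_pos":[0,0,-0.6],"roll":0}
    - {"grip":0.3,"delta_pos":[0,0,-1.4],"roll":0}
    - {"grip":0.3,"delta_pos":[0,0,-2.2],"roll":0}
    - {"grip":0.3,"delta_pos":[0,0,-2.6],"roll":0}

```text
time_s: 14.45
tcp_pos: [0.6279, 0.0044, 0.2377]
orientation: [-3.141, -0.0, -0.007]
wrist_force: [0.6, 0.5, 0.6]
gripper_width: 0.643
gripper_force: 0.0
```

Call:
arm_command:
  targets:
    - {"grip":0.4,"delta_pos":[-0.6,-0.5,0],"roll":0}
    - {"grip":0.4,"delta_pos":[-1.2,-1.1,0],"roll":0}
    - {"grip":0.4,"delta_pos":[-1.8,-1.65,0],"roll":0}
    - {"grip":0.4,"delta_pos":[-2.5,-2.25,0],"roll":0}
    - {"grip":0.4,"delta_pos":[-3.1,-2.8,0],"roll":0}
    - {"grip":0.4,"delta_pos":[-3.7,-3.4,0],"roll":0}
    - {"grip":0.4,"delta_pos":[-4.315,-3.91,0],"roll":0}
    - {"grip":0.4,"delta_pos":[-4.315,-3.91,0.5],"roll":0}

```text
time_s: 15.12
tcp_pos: [0.4519, 0.1663, 0.217]
orientation: [-3.141, -0.012, -0.009]
wrist_force: [0.4, 1.2, 0.8]
gripper_width: 0.701
gripper_force: 0.0
```

Call:
arm_command:
  targets:
    - {"grip":0.4,"delta_pos":[0,0,0.3],"roll":0}
    - {"grip":0.4,"delta_pos":[0,0,0.6],"roll":0}
    - {"grip":0.4,"delta_pos":[0,0,0.6],"roll":0}
    - {"grip":0.4,"delta_pos":[0,0,0.6],"roll":0}
    - {"grip":0.4,"delta_pos":[0,0,0.6],"roll":0}
    - {"grip":0.4,"delta_pos":[0,0,0.6],"roll":0}
    - {"grip":0.4,"delta_pos":[0,0,0.6],"roll":0}
    - {"grip":0.4,"delta_pos":[0,0,0.6],"roll":0}

```text
time_s: 15.78
tcp_pos: [0.4546, 0.1605, 0.1901]
orientation: [-3.141, 0.0, -0.001]
wrist_force: [0.1, -0.1, -0.1]
gripper_width: 0.701
gripper_force: 0.0
```

Position (454.6, 160.5) matches the green plug. I'll descend 83 mm and grip.

Call:
arm_command:
  targets:
    - {"grip":0.4,"delta_pos":[0,0,0.5],"roll":0}
    - {"grip":0.4,"delta_pos":[0,0,1.0],"roll":0}
    - {"grip":0.4,"delta_pos":[0,0,1.5],"roll":0}
    - {"grip":0.4,"delta_pos":[0,0,1.9],"roll":0}
    - {"grip":0.4,"delta_pos":[0,0,2.08],"roll":0}
    - {"grip":0.4,"delta_pos":[0,0,2.08],"roll":0}
    - {"grip":-0.6,"delta_pos":[0,0,2.08],"roll":0}
    - {"grip":-0.6,"delta_pos":[0,0,2.08],"roll":0}

```text
time_s: 16.45
tcp_pos: [0.4549, 0.1608, 0.1076]
orientation: [-3.141, -0.0, -0.002]
wrist_force: [-0.4, 0.1, 0.5]
gripper_width: 0.622
gripper_force: 0.0
```

Call:
arm_command:
  targets:
    - {"grip":-0.6,"delta_pos":[0,0,0],"roll":0}
    - {"grip":-0.6,"delta_pos":[0,0,0],"roll":0}
    - {"grip":-0.6,"delta_pos":[0,0,0],"roll":0}
    - {"grip":-0.6,"delta_pos":[0,0,0],"roll":0}
    - {"grip":-0.6,"delta_pos":[0,0,0],"roll":0}
    - {"grip":-0.6,"delta_pos":[0,0,0],"roll":0}
    - {"grip":-0.6,"delta_pos":[0,0,0],"roll":0}
    - {"grip":-0.6,"delta_pos":[0,0,0],"roll":0}

```text
time_s: 17.12
tcp_pos: [0.4544, 0.1605, 0.1067]
orientation: [3.141, -0.0, 0.001]
wrist_force: [-0.4, -0.2, 1.7]
gripper_width: 0.29
gripper_force: 24.9
```

Call:
arm_command:
  targets:
    - {"grip":-0.6,"delta_pos":[0,0,-0.7],"roll":0}
    - {"grip":-0.6,"delta_pos":[0,0,-1.4],"roll":0}
    - {"grip":-0.6,"delta_pos":[0,0,-2.1],"roll":0}
    - {"grip":-0.6,"delta_pos":[0,0,-2.9],"roll":0}
    - {"grip":-0.6,"delta_pos":[0.1,0.2,-3.7],"roll":0}
    - {"grip":-0.6,"delta_pos":[0.4,0.6,-4.0],"roll":0}
    - {"grip":-0.6,"delta_pos":[0.8,1.2,-4.0],"roll":0}
    - {"grip":-0.6,"delta_pos":[1.2,1.8,-4.0],"roll":0}

```text
time_s: 17.78
tcp_pos: [0.503, 0.0882, 0.2677]
orientation: [3.141, 0.002, 0.004]
wrist_force: [-0.3, -0.0, -0.4]
gripper_width: 0.291
gripper_force: 24.9
```

Call:
arm_command:
  targets:
    - {"grip":-0.6,"delta_pos":[0.45,0.65,0],"roll":0}
    - {"grip":-0.6,"delta_pos":[0.9,1.3,0],"roll":0}
    - {"grip":-0.6,"delta_pos":[1.35,1.95,0],"roll":0}
    - {"grip":-0.6,"delta_pos":[1.8,2.6,0],"roll":0}
    - {"grip":-0.6,"delta_pos":[2.25,3.25,0],"roll":0}
    - {"grip":-0.6,"delta_pos":[2.7,3.9,0],"roll":0}
    - {"grip":-0.6,"delta_pos":[3.04,4.35,0],"roll":0}
    - {"grip":-0.6,"delta_pos":[3.04,4.35,0],"roll":0}

```text
time_s: 18.45
tcp_pos: [0.625, -0.0911, 0.2647]
orientation: [3.141, -0.01, -0.003]
wrist_force: [0.0, 0.2, -1.1]
gripper_width: 0.297
gripper_force: 24.9
```

Call:
arm_command:
  targets:
    - {"grip":-0.6,"delta_pos":[0,0,0.5],"roll":0}
    - {"grip":-0.6,"delta_pos":[0,0,1.0],"roll":0}
    - {"grip":-0.6,"delta_pos":[0,0,1.4],"roll":0}
    - {"grip":-0.6,"delta_pos":[0,0,1.5],"roll":0}
    - {"grip":-0.6,"delta_pos":[0,0,1.5],"roll":0}
    - {"grip":-0.6,"delta_pos":[0,0,1.5],"roll":0}
    - {"grip":-0.6,"delta_pos":[0,0,1.5],"roll":0}
    - {"grip":-0.6,"delta_pos":[0,0,1.5],"roll":0}

```text
time_s: 19.12
tcp_pos: [0.6244, -0.0854, 0.2078]
orientation: [3.141, 0.0, 0.003]
wrist_force: [-0.1, -0.8, -1.6]
gripper_width: 0.295
gripper_force: 24.9
```

Call:
arm_command:
  targets:
    - {"grip":-0.6,"delta_pos":[0,0,0.4],"roll":0}
    - {"grip":-0.6,"delta_pos":[0,0,0.7],"roll":0}
    - {"grip":-0.6,"delta_pos":[0,0,1.0],"roll":0}
    - {"grip":-0.6,"delta_pos":[0,0,1.3],"roll":0}
    - {"grip":-0.6,"delta_pos":[0,0,1.5],"roll":0}
    - {"grip":-0.6,"delta_pos":[0,0,1.7],"roll":0}
    - {"grip":-0.6,"delta_pos":[0,0,1.85],"roll":0}
    - {"grip":-0.6,"delta_pos":[0,0,1.93],"roll":0}

```text
time_s: 19.78
tcp_pos: [0.624, -0.0852, 0.1303]
orientation: [3.141, 0.0, 0.0]
wrist_force: [-13.2, 1.3, 28.5]
gripper_width: 0.289
gripper_force: 25.0
```

Call:
arm_command:
  targets:
    - {"grip":-0.6,"delta_pos":[0,0,0],"roll":0}
    - {"grip":-0.6,"delta_pos":[0,0,0],"roll":0}
    - {"grip":-0.6,"delta_pos":[0,0,0],"roll":0}
    - {"grip":-0.6,"delta_pos":[0,0,0],"roll":0}
    - {"grip":-0.6,"delta_pos":[0,0,0],"roll":0}
    - {"grip":-0.6,"delta_pos":[0,0,0],"roll":0}
    - {"grip":-0.6,"delta_pos":[0,0,0],"roll":0}
    - {"grip":-0.6,"delta_pos":[0,0,0],"roll":0}

```text
time_s: 20.45
tcp_pos: [0.6242, -0.0852, 0.1305]
orientation: [3.141, 0.0, 0.002]
wrist_force: [-3.4, 2.1, 6.1]
gripper_width: 0.288
gripper_force: 25.0
```

Call:
arm_command:
  targets:
    - {"grip":0.3,"delta_pos":[0,0,0],"roll":0}
    - {"grip":0.3,"delta_pos":[0,0,0],"roll":0}
    - {"grip":0.3,"delta_pos":[0,0,0],"roll":0}
    - {"grip":0.3,"delta_pos":[0,0,0],"roll":0}
    - {"grip":0.3,"delta_pos":[0,0,-0.6],"roll":0}
    - {"grip":0.3,"delta_pos":[0,0,-1.4],"roll":0}
    - {"grip":0.3,"delta_pos":[0,0,-2.2],"roll":0}
    - {"grip":0.3,"delta_pos":[0,0,-2.6],"roll":0}

```text
time_s: 21.12
tcp_pos: [0.625, -0.0853, 0.2374]
orientation: [3.141, 0.0, 0.007]
wrist_force: [0.2, 0.6, 0.1]
gripper_width: 0.644
gripper_force: 0.0
```

Call:
arm_command:
  targets:
    - {"grip":0.4,"delta_pos":[-0.6,-0.5,0],"roll":0}
    - {"grip":0.4,"delta_pos":[-1.2,-1.1,0],"roll":0}
    - {"grip":0.4,"delta_pos":[-1.8,-1.65,0],"roll":0}
    - {"grip":0.4,"delta_pos":[-2.5,-2.25,0],"roll":0}
    - {"grip":0.4,"delta_pos":[-3.1,-2.8,0],"roll":0}
    - {"grip":0.4,"delta_pos":[-3.7,-3.4,0],"roll":0}
    - {"grip":0.4,"delta_pos":[-4.24,-3.895,0],"roll":0}
    - {"grip":0.4,"delta_pos":[-4.24,-3.895,0.5],"roll":0}

```text
time_s: 21.78
tcp_pos: [0.453, 0.0751, 0.2165]
orientation: [3.141, 0.009, 0.009]
wrist_force: [1.6, 0.0, 1.4]
gripper_width: 0.701
gripper_force: 0.0
```

Call:
arm_command:
  targets:
    - {"grip":0.4,"delta_pos":[0,0,0.3],"roll":0}
    - {"grip":0.4,"delta_pos":[0,0,0.6],"roll":0}
    - {"grip":0.4,"delta_pos":[0,0,0.6],"roll":0}
    - {"grip":0.4,"delta_pos":[0,0,0.6],"roll":0}
    - {"grip":0.4,"delta_pos":[0,0,0.6],"roll":0}
    - {"grip":0.4,"delta_pos":[0,0,0.6],"roll":0}
    - {"grip":0.4,"delta_pos":[0,0,0.6],"roll":0}
    - {"grip":0.4,"delta_pos":[0,0,0.6],"roll":0}

```text
time_s: 22.45
tcp_pos: [0.4545, 0.0703, 0.1898]
orientation: [3.142, -0.0, 0.001]
wrist_force: [0.2, 0.1, 0.3]
gripper_width: 0.697
gripper_force: 0.0
```

Call:
arm_command:
  targets:
    - {"grip":0.4,"delta_pos":[0,0,0.5],"roll":0}
    - {"grip":0.4,"delta_pos":[0,0,1.0],"roll":0}
    - {"grip":0.4,"delta_pos":[0,0,1.5],"roll":0}
    - {"grip":0.4,"delta_pos":[0,0,1.9],"roll":0}
    - {"grip":0.4,"delta_pos":[0,0,2.08],"roll":0}
    - {"grip":0.4,"delta_pos":[0,0,2.08],"roll":0}
    - {"grip":-0.6,"delta_pos":[0,0,2.08],"roll":0}
    - {"grip":-0.6,"delta_pos":[0,0,2.08],"roll":0}

```text
time_s: 23.12
tcp_pos: [0.455, 0.0705, 0.1072]
orientation: [-3.142, -0.0, -0.003]
wrist_force: [0.3, -0.4, -0.9]
gripper_width: 0.619
gripper_force: 0.0
```

Call:
arm_command:
  targets:
    - {"grip":-0.6,"delta_pos":[0,0,0],"roll":0}
    - {"grip":-0.6,"delta_pos":[0,0,0],"roll":0}
    - {"grip":-0.6,"delta_pos":[0,0,0],"roll":0}
    - {"grip":-0.6,"delta_pos":[0,0,0],"roll":0}
    - {"grip":-0.6,"delta_pos":[0,0,0],"roll":0}
    - {"grip":-0.6,"delta_pos":[0,0,0],"roll":0}
    - {"grip":-0.6,"delta_pos":[0,0,0],"roll":0}
    - {"grip":-0.6,"delta_pos":[0,0,0],"roll":0}

```text
time_s: 23.78
tcp_pos: [0.4544, 0.0703, 0.1063]
orientation: [3.141, -0.0, 0.001]
wrist_force: [0.5, 0.4, 1.6]
gripper_width: 0.293
gripper_force: 24.9
```

Call:
arm_command:
  targets:
    - {"grip":-0.6,"delta_pos":[0,0,-0.7],"roll":0}
    - {"grip":-0.6,"delta_pos":[0,0,-1.4],"roll":0}
    - {"grip":-0.6,"delta_pos":[0,0,-2.1],"roll":0}
    - {"grip":-0.6,"delta_pos":[0,0,-2.9],"roll":0}
    - {"grip":-0.6,"delta_pos":[0.1,0.2,-3.7],"roll":0}
    - {"grip":-0.6,"delta_pos":[0.4,0.6,-4.0],"roll":0}
    - {"grip":-0.6,"delta_pos":[0.8,1.2,-4.0],"roll":0}
    - {"grip":-0.6,"delta_pos":[1.2,1.8,-4.0],"roll":0}

```text
time_s: 24.45
tcp_pos: [0.5031, -0.0022, 0.2673]
orientation: [3.141, 0.002, 0.003]
wrist_force: [-0.5, 0.3, -1.2]
gripper_width: 0.291
gripper_force: 24.9
```

Call:
arm_command:
  targets:
    - {"grip":-0.6,"delta_pos":[0.45,0.65,0],"roll":0}
    - {"grip":-0.6,"delta_pos":[0.9,1.3,0],"roll":0}
    - {"grip":-0.6,"delta_pos":[1.35,1.95,0],"roll":0}
    - {"grip":-0.6,"delta_pos":[1.8,2.6,0],"roll":0}
    - {"grip":-0.6,"delta_pos":[2.25,3.25,0],"roll":0}
    - {"grip":-0.6,"delta_pos":[2.65,3.9,0],"roll":0}
    - {"grip":-0.6,"delta_pos":[2.96,4.35,0],"roll":0}
    - {"grip":-0.6,"delta_pos":[2.96,4.35,0],"roll":0}

```text
time_s: 25.12
tcp_pos: [0.6212, -0.1809, 0.2641]
orientation: [3.141, -0.009, -0.003]
wrist_force: [-0.8, -0.4, -1.4]
gripper_width: 0.29
gripper_force: 24.9
```

Call:
arm_command:
  targets:
    - {"grip":-0.6,"delta_pos":[0,0,0.5],"roll":0}
    - {"grip":-0.6,"delta_pos":[0,0,1.0],"roll":0}
    - {"grip":-0.6,"delta_pos":[0,0,1.4],"roll":0}
    - {"grip":-0.6,"delta_pos":[0,0,1.5],"roll":0}
    - {"grip":-0.6,"delta_pos":[0,0,1.5],"roll":0}
    - {"grip":-0.6,"delta_pos":[0,0,1.5],"roll":0}
    - {"grip":-0.6,"delta_pos":[0,0,1.5],"roll":0}
    - {"grip":-0.6,"delta_pos":[0,0,1.5],"roll":0}

```text
time_s: 25.78
tcp_pos: [0.6212, -0.1757, 0.2075]
orientation: [3.141, 0.0, 0.003]
wrist_force: [-0.3, -1.0, -0.9]
gripper_width: 0.289
gripper_force: 24.9
```

Call:
arm_command:
  targets:
    - {"grip":-0.6,"delta_pos":[0,0,0.4],"roll":0}
    - {"grip":-0.6,"delta_pos":[0,0,0.7],"roll":0}
    - {"grip":-0.6,"delta_pos":[0,0,1.0],"roll":0}
    - {"grip":-0.6,"delta_pos":[0,0,1.3],"roll":0}
    - {"grip":-0.6,"delta_pos":[0,0,1.5],"roll":0}
    - {"grip":-0.6,"delta_pos":[0,0,1.7],"roll":0}
    - {"grip":-0.6,"delta_pos":[0,0,1.85],"roll":0}
    - {"grip":-0.6,"delta_pos":[0,0,1.93],"roll":0}

```text
time_s: 26.45
tcp_pos: [0.6208, -0.1754, 0.1299]
orientation: [3.142, 0.0, 0.0]
wrist_force: [-12.3, 3.5, 27.6]
gripper_width: 0.29
gripper_force: 25.0
```

Call:
arm_command:
  targets:
    - {"grip":-0.6,"delta_pos":[0,0,0],"roll":0}
    - {"grip":-0.6,"delta_pos":[0,0,0],"roll":0}
    - {"grip":-0.6,"delta_pos":[0,0,0],"roll":0}
    - {"grip":-0.6,"delta_pos":[0,0,0],"roll":0}
    - {"grip":-0.6,"delta_pos":[0,0,0],"roll":0}
    - {"grip":-0.6,"delta_pos":[0,0,0],"roll":0}
    - {"grip":-0.6,"delta_pos":[0,0,0],"roll":0}
    - {"grip":-0.6,"delta_pos":[0,0,0],"roll":0}

```text
time_s: 27.12
tcp_pos: [0.621, -0.1755, 0.13]
orientation: [3.141, 0.0, 0.002]
wrist_force: [-2.3, 0.5, 5.9]
gripper_width: 0.294
gripper_force: 25.0
```

Red is seated. I'll release it, lift, back off out of the top view and check.

Call:
arm_command:
  targets:
    - {"grip":0.3,"delta_pos":[0,0,0],"roll":0}
    - {"grip":0.3,"delta_pos":[0,0,0],"roll":0}
    - {"grip":0.3,"delta_pos":[0,0,0],"roll":0}
    - {"grip":0.3,"delta_pos":[0,0,0],"roll":0}
    - {"grip":0.3,"delta_pos":[0,0,-0.6],"roll":0}
    - {"grip":0.3,"delta_pos":[0,0,-1.4],"roll":0}
    - {"grip":0.3,"delta_pos":[0,0,-2.2],"roll":0}
    - {"grip":0.3,"delta_pos":[0,0,-3.0],"roll":0}

```text
time_s: 27.78
tcp_pos: [0.6204, -0.1756, 0.2503]
orientation: [-3.141, -0.0, 0.0]
wrist_force: [0.6, -0.6, -0.1]
gripper_width: 0.644
gripper_force: 0.0
```

Call:
arm_command:
  targets:
    - {"grip":0.3,"delta_pos":[-0.6,0.5,0],"roll":0}
    - {"grip":0.3,"delta_pos":[-1.2,1.0,0],"roll":0}
    - {"grip":0.3,"delta_pos":[-1.8,1.5,0],"roll":0}
    - {"grip":0.3,"delta_pos":[-2.4,2.0,0],"roll":0}
    - {"grip":0.3,"delta_pos":[-3.0,2.5,0],"roll":0}
    - {"grip":0.3,"delta_pos":[-3.6,3.0,0],"roll":0}
    - {"grip":0.3,"delta_pos":[-4.2,3.5,0],"roll":0}
    - {"grip":0.3,"delta_pos":[-4.5,3.8,0],"roll":0}

```text
time_s: 28.45
tcp_pos: [0.4376, -0.3305, 0.2491]
orientation: [3.14, -0.006, -0.001]
wrist_force: [0.9, 0.3, 0.2]
gripper_width: 0.652
gripper_force: 0.0
```

Call:
arm_command:
  targets:
    - {"grip":0.3,"delta_pos":[0,0,0],"roll":0}
    - {"grip":0.3,"delta_pos":[0,0,0],"roll":0}
    - {"grip":0.3,"delta_pos":[0,0,0],"roll":0}
    - {"grip":0.3,"delta_pos":[0,0,0],"roll":0}
    - {"grip":0.3,"delta_pos":[0,0,0],"roll":0}
    - {"grip":0.3,"delta_pos":[0,0,0],"roll":0}
    - {"grip":0.3,"delta_pos":[0,0,0],"roll":0}
    - {"grip":0.3,"delta_pos":[0,0,0],"roll":0}

```text
time_s: 29.12
tcp_pos: [0.4409, -0.3274, 0.2489]
orientation: [-3.142, -0.001, -0.0]
wrist_force: [-0.4, 1.1, -0.5]
gripper_width: 0.647
gripper_force: 0.0
```

```bash
python3 - <<'E'
from h import *
cs=[top() for _ in range(3)];P=np.median([p for _,p in cs],0);c=cs[-1][0]
for n,(u,v) in PI.items():
    print(n,np.round(circ(P,(u,v-1),.126,.003,20),1),np.round(circ(P,(u,v-5),.166,.004,20),1))
cv2.imwrite("pics/t3.png",cv2.resize(c["frame"][100:270,225:415],None,fx=4,fy=3.5))
s=bot.camera("scene");cv2.imwrite("pics/s3.png",cv2.resize(s["frame"][100:300,200:440],None,fx=3,fy=3,interpolation=cv2.INTER_CUBIC))
E
```

```text
yellow [629.8  93.8  19.6  77. ] [630.   93.3  13.1  80. ]
blue [627.4   3.4  33.7 391. ] [627.    3.5  13.3  80. ]
green [624.2 -86.3  24.2 150. ] [624.  -86.   13.2  82. ]
red [ 621.  -176.2   27.1  224. ] [ 621.  -176.    13.2   83. ]
```

View pics/s3.png

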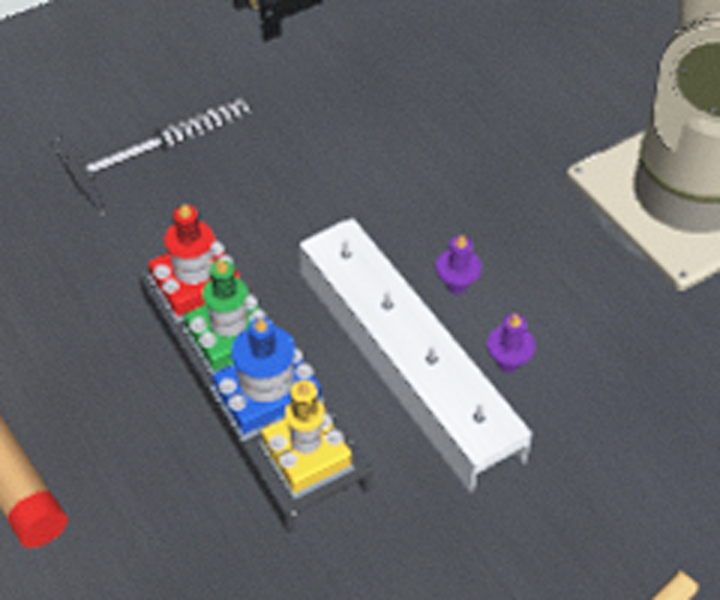

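All four plugs, at (188,240), (225,290), (263,350) and (305,400) in the crop, sit upright with their flanges on the rims of the matching pipes. The hammer and purple plugs haven't moved, and the arm is clear.

```bash
python3 -c "
from cell import bot
print(bot.hand_in())"
```

```text
the job is handed in; nothing more can be done
None
```

All four plugs are seated upright and released in the pipes of their own colour, the hammer and brush were left alone, and the job was handed in at about 29 s.

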